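# Take a dessert from the sliding-pane chiller

### The arm

A 6-joint arm with a two-finger parallel gripper is mounted at the origin on the work surface. World frame = base frame: x ahead of the robot, y to its left, z up, the work surface at z = 0. Lengths are in m, angles in rad, forces in N, time in s.
With the tool pointing down it reaches from about 0.25 to 0.775 m from the base axis. Payload 8.9 kg.
Tool frame: the origin (TCP) lies midway between the tips of the shut fingers; the grasp point (between the pads) lies grasp_offset behind it (grasp_offset is the distance from the TCP to the grasp point, in m); y points along the fingers, z is the direction in which the jaws open and shut, and the axes are right-handed (so a half turn about y gives the same grasp; the last joint's range is limited). The gripper opens to 85 mm and grips with 20 to 120 N. Pads are 22 mm wide; open, the fingers measure 114 mm over their backs; the gripper's body (76 mm by 85 mm) begins 54 mm behind the grasp point. The pads swing forward as they close: fully open they stand 13 mm farther back than shut.
Start: joints at [-1.269, 0.291, -0.153, 1.127, 0, 1.431], TCP at [0.224, -0.475, 0.201] pointing down, gripper open.
Joint ranges: [-2.52, 2.52], [-0.91, 1.74], [-1.3, 1.37], [-1.96, 2.02], [-1.52, 1.47], [-3.14, 3.14]. Speed limits (rad/s): [2.22, 2.22, 2.79, 3.14, 3.14, 3.14].

### API

Orientations are given as a unit quaternion [x, y, z, w].
In Python, from plant import get_obs, grab_frame, finish_job, grasp_offset gives the robot as it stands.
- The arm moves only by the shell command python3 -m pendant 'ROWS'. ROWS is JSON, a list of rows, each a list of 7 numbers: the shift along the tool's x, y, z in mm, then the turn, a rotation vector about the tool's x, y, z in rad, then the finger opening in mm, from 0 to 85.4. In form: [[tx, ty, tz, wx, wy, wz, claw], ...]. A call has 1 to 12 rows; each row is the pose to reach, as a shift and turn from the pose measured when the call began, along the tool's axes at that moment; what a row does not reach only later rows make up. A row lasts 1/8 s, in which the tool goes at most 62.5 mm and 10.7 degrees, less where a joint would pass 70% of its speed; a pose out of reach is approached as far as the arm can. A call with a gripper value outside its range is refused whole. The fingers move at their own pace and stop on an object; the grip force is fixed at half the most. Time passes only in rows, so rows that repeat a pose let the fingers close. It gives the time, the measured TCP pose, the force and the opening at its end, in the units of the state.
- get_obs(): the state, without advancing time (a new reading comes with each control period).
- grab_frame(name): name is "scene" or "top" or "wrist"; returns a dict with "frame" (480x640x3 uint8, red, green, blue), "fx", "fy", "cx", "cy" (pixels), "cam_to_world" (4x4, takes a point from camera to world coordinates). Camera axes: x right, y down, z forward; pixel columns grow to the right and rows downward; lengths in m; the calibration is good to about 2 mm. A picture is of the moment at which its call begins. There is no depth.
- finish_job(): hands the job in, once; it reports no verdict.
The state is a dict: "clock": time; "q": joint angles; "joint_velocities": joint speeds; "tau": joint torques, N m; "eef_pos": TCP position; "tcp_rot": TCP orientation; "wrist_force": force on the tool from outside, world axes, zero at the start; "wrist_torque": the same for the moment, N m; "gripper_width": finger opening in m.
Only numpy, scipy, OpenCV 4.12 (cv2) and the standard library are available. Lean on these libraries where they do the work, as an engineer would, in place of code of your own. Each camera call takes 0.05 s, during which the arm holds its last target. There are 200 camera calls.

### The job

Open the dessert chiller by pressing your fingertips lightly on its clear sliding pane and drawing it toward you until it is fully open, then take out the jar with the red lid and set it down gently, upright, in the middle of the dessert plate on the black tray. After that slide the pane fully shut again. Never lean on the pane (it is thin acrylic), keep it on its rails, and leave the other two jars and the stack of plates where they are.

Things in the scene. Friction and masses are not known exactly. Their poses are not given: they have to be found in the camera images.
- chiller: Counter-top dessert chiller, fixed steel box 380 (x) x 370 (y) x 152 mm high. Origin: centre of its underside; x axis level, from its front (robot side) to its back; z up. Two rails along x at its left and right edges (surface z = 144 mm) carry the sliding pane; a rim on all four sides (top z = 152 mm, flush with the pane's top) is its stop in front and behind, so a shut pane has no edge to grip.
- well_mid (a point): Centre of the part of the well that the open pane uncovers, on the well floor (50 mm above the counter), at chiller x = 90 mm, y = 0. With the pane fully open the well is clear from chiller x = 12 to 170 mm and is 330 mm wide (y). The front half of the well stays roofed by a fixed clear pane (chiller x below 0, top at z = 140 mm, under the sliding one).
- pane: Sliding pane 190 (x) x 350 (y) x 8 mm: clear acrylic sheet in a blue frame (10 to 14 mm wide) on two nylon glides, about 0.45 kg, loose on the rails, no handle, 2 mm side play. Origin: centre of its underside; axes as the chiller's. Its origin is at chiller x = 85 mm when shut (it starts 2 to 12 mm ajar) and -85 mm when fully open: 170 mm of level travel along the chiller's -x.
- pane_top (a point): Centre of the sheet's top, 8 mm above the pane's origin: the place to press. The sheet gives 0.5 mm per 10 N. Friction is about 0.9 under the fingertips and 0.35 on the rails (both vary): below about 5 N of press the fingers slip, some 10 N draws it well if not jerked. Over 20 N from fingers or arm marks the sheet: a failure. Touch down at about 10 mm/s.
- jar_red: The dessert jar to serve: closed straight glass jar, 52 mm diameter, 80 mm high, about 0.2 kg, red lid and a red layer inside. Origin: centre of its underside, z up. It stands on the well floor under the sliding pane, in one of three places in a row across the chiller (about x = 92 mm and y = -98, 0 or 98 mm in the chiller's frame), top 130 mm above the counter.
- jar_white: A like jar (52 x 80 mm) with a white lid, in another of the three places; to be left there. Origin: centre of its underside.
- jar_green: A like jar (52 x 80 mm) with a green lid, in another of the three places; to be left there. Origin: centre of its underside.
- plate: White dessert plate lying loose on the tray, 170 mm across, edge 16 mm high, flat middle 104 mm across and 5 mm thick. Origin: centre of its underside, so the jar's underside rests 5 mm above it.
- tray: Black serving tray fixed to the counter left or right of the chiller, 210 x 228 mm, floor 5 mm thick, rim 14 mm high. Origin: centre of its underside, on the counter.
- plate_stack: Stack of white plates, 190 mm across, 84 mm high, on the other side of the chiller. Origin: centre of its underside.

How it is judged:
By the outcome, as a careful person would: the job done as asked, in the order asked, and still so for the second after the job is handed in, with the robot touching nothing.
It also fails if it takes over 72 s, if anything falls off the work surface, if the arm or the gripper's body presses on something with over 40 N, if the wrist force passes 120 N, or if a joint passes its speed limit or range.

## Working session

There is one attempt and no reset: what is moved stays moved. The work goes in short steps, Python scripts to look and compute and a shell command to move; the robot and the scene stay as the last step left them, time stands still between calls to the robot, and variables do not carry over. Pictures are saved under pics/ and viewed, about 8 in all and at most 12, crops included, and the job is handed in when it is done.

```bash
mkdir -p pics; ls; python3 - <<'E'
from plant import *
import cv2,numpy as np
o=get_obs(); print({k:np.round(v,3).tolist() for k,v in o.items()}, grasp_offset)
ims=[]
for n in("scene","top"):
    f=grab_frame(n); cv2.imwrite(f"pics/{n}0.png",f["frame"][:,:,::-1]); print(n,f["fx"],f["fy"],f["cx"],f["cy"],np.round(f["cam_to_world"],3).tolist())
E
```

```text
pics
{'clock': 0.0, 'q': [-1.269, 0.291, -0.154, 1.127, -0.0, 1.431], 'joint_velocities': [0.001, -0.001, 0.001, 0.001, -0.0, 0.001], 'tau': [0.001, -53.714, 33.137, 0.016, 0.0, -0.0], 'eef_pos': [0.224, -0.474, 0.2], 'tcp_rot': [-0.155, 0.69, -0.69, 0.155], 'wrist_force': [0.289, -0.525, -0.326], 'wrist_torque': [-0.01, -0.043, 0.028], 'gripper_width': 0.085} 0.0187
scene 515.1218278846635 515.1218278846635 327.16819335685136 232.76658091742075 [[-0.502, 0.648, -0.573, 1.305], [0.865, 0.366, -0.343, 0.468], [-0.013, -0.667, -0.745, 1.097], [0.0, 0.0, 0.0, 1.0]]
top 457.69653494350075 457.69653494350075 320.8771764565263 237.2666099772634 [[-0.013, -0.99, 0.141, 0.442], [-1.0, 0.011, -0.015, 0.002], [0.013, -0.141, -0.99, 1.033], [0.0, 0.0, 0.0, 1.0]]
```

View pics/top0.png

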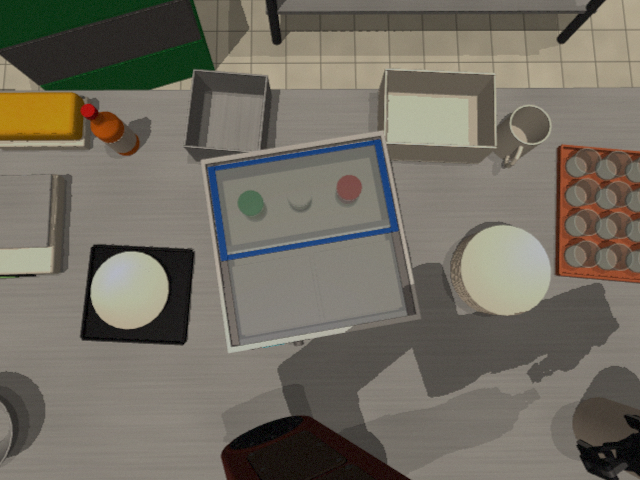

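View pics/scene0.png

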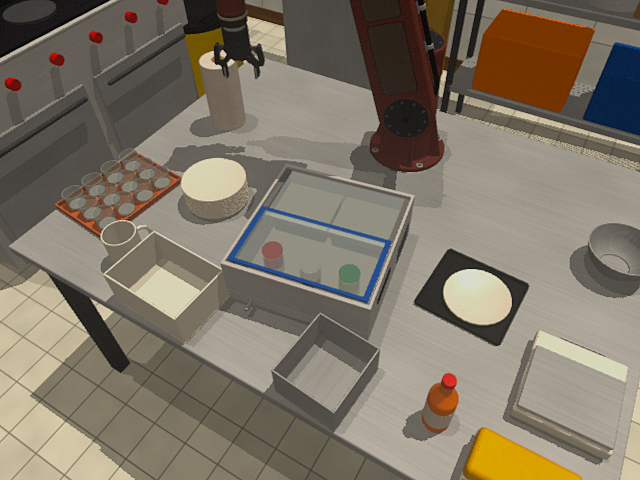

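```bash
cat > h.py <<'E'
from plant import *
import cv2,numpy as np
from scipy.spatial.transform import Rotation as R
def cast(f,uv,z):
    uv=np.atleast_2d(uv).astype(float); T=np.array(f["cam_to_world"])
    d=np.c_[(uv[:,0]-f["cx"])/f["fx"],(uv[:,1]-f["cy"])/f["fy"],np.ones(len(uv))]@T[:3,:3].T
    return T[:3,3]+d*((z-T[2,3])/d[:,2])[:,None]
def mask(f,lo,hi):
    return cv2.inRange(cv2.cvtColor(f["frame"],cv2.COLOR_RGB2HSV),np.array(lo),np.array(hi))
def biggest(m):
    return max(cv2.findContours(m,cv2.RETR_EXTERNAL,cv2.CHAIN_APPROX_NONE)[0],key=cv2.contourArea)[:,0]
def rect(P):  # metres xy -> centre,size,corners
    r=cv2.minAreaRect((P[:,:2]*1000).astype(np.float32)); return r,cv2.boxPoints(r)
def pane(f):
    return rect(cast(f,biggest(mask(f,(108,150,60),(128,255,255))),.152))
def rel(p,yaw=None):
    """shift (tool axes, mm) and turn from present pose to TCP p, pointing down, tool z at world yaw"""
    o=get_obs(); r0=R.from_quat(o["tcp_rot"]); s=r0.inv().apply(np.array(p)-o["eef_pos"])*1000
    best=np.zeros(3)
    if yaw is not None:
        c=[]
        for a in(yaw,yaw+np.pi):
            z=np.array([np.cos(a),np.sin(a),0]); y=np.array([0,0,-1.]); c.append((r0.inv()*R.from_matrix(np.c_[np.cross(y,z),y,z])).as_rotvec())
        best=min(c,key=np.linalg.norm)
        print("alt",[np.round(x,3).tolist() for x in c])
    print("shift",np.round(s,1),"turn",np.round(best,3),"tcp",np.round(o["eef_pos"],4),"F",np.round(o["wrist_force"],1))
E
python3 - <<'E'
from h import *
print(R.from_quat(get_obs()["tcp_rot"]).as_matrix().round(2))
for n in("top","scene"):
    f=grab_frame(n); r,b=pane(f); print(n,"pane",np.round(r,1) if 0 else r,b.round(0).tolist())
    u=None
    for c,lo,hi in(("red",(0,70,60),(8,255,255)),("red2",(172,60,60),(180,255,255)),("green",(60,60,40),(90,255,255))):
        m=mask(f,lo,hi); q=np.zeros_like(m); 
        pts=f["frame"]; x=biggest(mask(f,(108,150,60),(128,255,255))); cv2.fillPoly(q,[x],255)
        m&=q
        if m.any():
            k=biggest(m); e=cv2.minEnclosingCircle(k); print(c,e,cast(f,[e[0]],.130).round(4))
    g=f["frame"].astype(int); m=((g.min(2)>170)*255).astype(np.uint8)
    for k in cv2.findContours(m,cv2.RETR_EXTERNAL,cv2.CHAIN_APPROX_NONE)[0]:
        if cv2.contourArea(k)>2000:
            e=cv2.fitEllipse(k); print("white",np.round(e[0],0),np.round(e[1],0),cast(f,[e[0]],.021).round(4),cv2.minEnclosingCircle(((cast(f,k[:,0],.021)[:,:2])*1000).astype(np.float32)))
E
```

```text
[[-0.9  -0.    0.43]
 [-0.43  0.   -0.9 ]
 [-0.   -1.   -0.  ]]
top pane ((635.5054931640625, 79.99098205566406), (188.06182861328125, 236.8170166015625), 9.125813484191895) [[524.0, 182.0], [561.0, -52.0], [747.0, -22.0], [710.0, 212.0]]
scene pane ((646.408203125, 24.894851684570312), (190.2847442626953, 348.0230407714844), 9.006853103637695) [[525.0, 182.0], [580.0, -162.0], [768.0, -132.0], [713.0, 212.0]]
red ((271.875, 250.0), 10.320740699768066) [[ 0.677  -0.0665  0.13  ]]
green ((349.0, 273.5), 10.30786418914795) [[0.6473 0.1324 0.13  ]]
white [475. 296.] [53. 63.] [[0.4775 0.4041 0.021 ]] ((473.8638000488281, 407.2421875), 83.44935607910156)
white [213. 179.] [41. 63.] [[ 0.4588 -0.4495  0.021 ]] ((454.273681640625, -451.0622253417969), 98.87197875976562)
```

```bash
python3 - <<'E'
from h import *
rel([.646,.025,.2],np.radians(9))
E
```

```text
alt [[0.001, -1.287, -0.001], [0.001, 1.855, 0.001]]
shift [-594.9    1.  -271.7] turn [ 1.000e-03 -1.287e+00 -1.000e-03] tcp [ 0.2239 -0.4745  0.2007] F [ 0.4  0.1 -0.4]
```

```bash
python3 -m pendant '[[-150,0,-68,0,-0.3,0,0],[-300,0,-136,0,-0.6,0,0],[-450,0,-204,0,-0.9,0,0],[-595,0,-272,0,-1.287,0,0],[-595,0,-272,0,-1.287,0,0],[-595,0,-272,0,-1.287,0,0],[-595,0,-272,0,-1.287,0,0],[-595,0,-272,0,-1.287,0,0],[-595,0,-272,0,-1.287,0,0],[-595,0,-272,0,-1.287,0,0],[-595,0,-272,0,-1.287,0,0],[-595,0,-272,0,-1.287,0,0]]'; python3 - <<'E'
from h import *
rel([.646,.025,.2],np.radians(9))
E
```

```text
clock: 1.7
eef_pos: [0.6466, 0.0272, 0.1999]
tcp_rot: [-0.538, 0.459, -0.458, 0.538]
wrist_force: [-0.3, -0.4, -0.1]
gripper_width: -0.0
alt [[0.001, 0.003, -0.001], [-0.002, -3.139, -0.002]]
shift [ 2.1 -0.1 -0.9] turn [ 0.001  0.003 -0.001] tcp [0.6466 0.0272 0.1999] F [-0.3 -0.4 -0.1]
```

```bash
python3 -m pendant '[[2,15,0,0,0,0,0],[2,30,0,0,0,0,0],[2,40,0,0,0,0,0],[2,42,0,0,0,0,0],[2,42,0,0,0,0,0],[2,42,0,0,0,0,0]]'; python3 -m pendant '[[0,1,0,0,0,0,0],[0,2,0,0,0,0,0],[0,3,0,0,0,0,0],[0,4,0,0,0,0,0],[0,4,0,0,0,0,0]]'
```

```text
clock: 2.45
eef_pos: [0.6472, 0.0252, 0.1585]
tcp_rot: [-0.538, 0.459, -0.458, 0.539]
wrist_force: [0.3, 0.3, 0.3]
gripper_width: 0.0
clock: 3.08
eef_pos: [0.6471, 0.0252, 0.1544]
tcp_rot: [-0.538, 0.459, -0.458, 0.538]
wrist_force: [1.1, -0.6, -0.0]
gripper_width: -0.0001
```

```bash
python3 -m pendant '[[0,1,0,0,0,0,0],[0,1,0,0,0,0,0]]';python3 -c "
from h import *
f=grab_frame('wrist');cv2.imwrite('pics/w1.png',f['frame'][:,:,::-1])"
```

```text
clock: 3.32
eef_pos: [0.647, 0.0252, 0.1532]
tcp_rot: [-0.538, 0.459, -0.458, 0.538]
wrist_force: [0.3, -0.4, 1.4]
gripper_width: -0.0001
```

```bash
python3 -m pendant '[[0,0.5,0,0,0,0,0],[0,1,0,0,0,0,0],[0,1,0,0,0,0,0]]'
```

```text
clock: 3.75
eef_pos: [0.647, 0.0252, 0.1522]
tcp_rot: [-0.538, 0.459, -0.458, 0.538]
wrist_force: [0.1, 0.3, -0.6]
gripper_width: -0.0001
```

```bash
python3 -m pendant '[[0,0.3,0,0,0,0,0],[0,0.3,0,0,0,0,0]]'
```

```text
clock: 4.0
eef_pos: [0.647, 0.0252, 0.152]
tcp_rot: [-0.538, 0.459, -0.458, 0.538]
wrist_force: [0.7, 0.3, -0.1]
gripper_width: -0.0
```

```bash
python3 -m pendant '[[0,0.4,0,0,0,0,0],[0,0.4,0,0,0,0,0]]'; python3 -m pendant '[[0,0.3,0,0,0,0,0],[0,0.3,0,0,0,0,0]]'
```

```text
clock: 4.25
eef_pos: [0.647, 0.0252, 0.1515]
tcp_rot: [-0.538, 0.459, -0.458, 0.538]
wrist_force: [0.2, 0.0, -0.1]
gripper_width: -0.0
clock: 4.5
eef_pos: [0.647, 0.0252, 0.1512]
tcp_rot: [-0.538, 0.459, -0.458, 0.538]
wrist_force: [-0.3, -0.2, 1.1]
gripper_width: -0.0001
```

```bash
python3 -m pendant '[[0,0.3,0,0,0,0,0],[0,0.3,0,0,0,0,0]]'; python3 -m pendant '[[0,0.2,0,0,0,0,0],[0,0.2,0,0,0,0,0]]'
```

```text
clock: 4.75
eef_pos: [0.6469, 0.0252, 0.1508]
tcp_rot: [-0.538, 0.459, -0.458, 0.538]
wrist_force: [0.4, 0.2, 0.4]
gripper_width: 0.0002
clock: 5.0
eef_pos: [0.6469, 0.0252, 0.1506]
tcp_rot: [-0.538, 0.459, -0.458, 0.538]
wrist_force: [0.1, -0.1, -0.2]
gripper_width: -0.0003
```

View pics/w1.png

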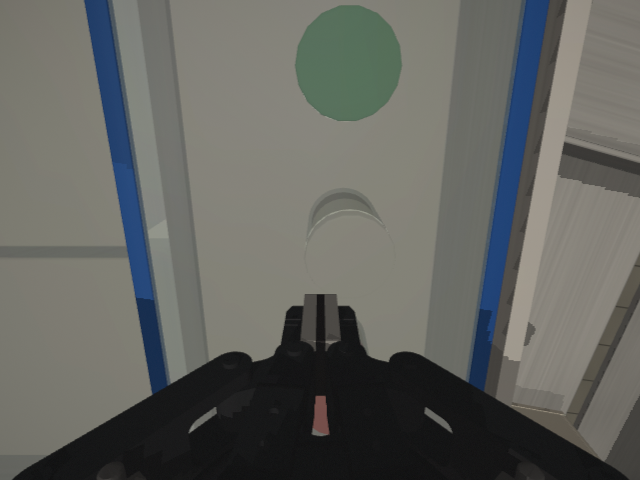

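```bash
python3 -m pendant '[[0,0.3,0,0,0,0,0],[0,0.3,0,0,0,0,0]]'; python3 -m pendant '[[0,0.3,0,0,0,0,0],[0,0.3,0,0,0,0,0]]'
```

```text
clock: 5.25
eef_pos: [0.6469, 0.0252, 0.1503]
tcp_rot: [-0.538, 0.459, -0.458, 0.538]
wrist_force: [0.4, -0.5, 0.0]
gripper_width: -0.0004
clock: 5.5
eef_pos: [0.6469, 0.0252, 0.1499]
tcp_rot: [-0.538, 0.459, -0.458, 0.538]
wrist_force: [0.1, -0.2, 0.2]
gripper_width: 0.0
```

```bash
cat > g.sh <<'E'
g(){ awk '/clock|eef|force/{printf "%s ",$0} /force/{print ""; gsub(/[\[\],]/,""); if($4>3)e=1} END{exit e}'; }
E
. ./g.sh; python3 -m pendant '[[0,0.3,0,0,0,0,0],[0,0.3,0,0,0,0,0]]'|g && python3 -m pendant '[[0,0.3,0,0,0,0,0],[0,0.3,0,0,0,0,0]]'|g && python3 -m pendant '[[0,0.3,0,0,0,0,0],[0,0.3,0,0,0,0,0]]'|g && python3 -m pendant '[[0,0.3,0,0,0,0,0],[0,0.3,0,0,0,0,0]]'|g && python3 -m pendant '[[0,0.3,0,0,0,0,0],[0,0.3,0,0,0,0,0]]'|g && python3 -m pendant '[[0,0.3,0,0,0,0,0],[0,0.3,0,0,0,0,0]]'|g
```

```text
clock: 5.75 eef_pos: [0.6469, 0.0252, 0.1497] wrist_force: [0.2, -0.3, 0.1] 
clock: 6.0 eef_pos: [0.6469, 0.0252, 0.1493] wrist_force: [0.5, 0.0, -0.1] 
clock: 6.25 eef_pos: [0.6468, 0.0252, 0.149] wrist_force: [-0.3, 0.8, -0.2] 
clock: 6.5 eef_pos: [0.6468, 0.0252, 0.1486] wrist_force: [-0.3, 0.2, -0.6] 
clock: 6.75 eef_pos: [0.6468, 0.0252, 0.1483] wrist_force: [0.1, 1.0, 0.0] 
clock: 7.0 eef_pos: [0.6468, 0.0252, 0.148] wrist_force: [-0.2, -0.4, -0.4]
```

```bash
python3 -c "
from h import *
o=get_obs();print(o['wrist_force'].__repr__(),o['wrist_torque'],o['tau'],o['gripper_width'])
f=grab_frame('scene');cv2.imwrite('pics/s1.png',cv2.resize(f['frame'][130:330,200:440,::-1],None,fx=3,fy=3))"
```

```text
array([-0.24280136, -0.44230118, -0.35232126]) [-0.027374   -0.01604194  0.03435724] [ 9.49466958e-04 -7.10415244e+01  3.32091808e+01  6.19822968e-03
  3.80614409e-03 -2.23032242e-05] -8.731321995824888e-05
```

View pics/s1.png

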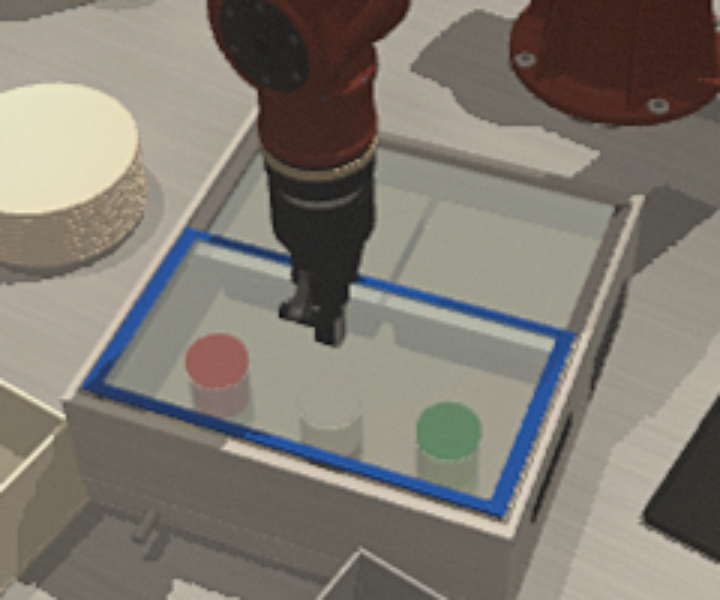

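```bash
. ./g.sh; python3 -c "
from h import *
f=grab_frame('scene');T=np.linalg.inv(f['cam_to_world'])
for z in(.148,.152,.16):
  p=T@np.r_[.6468,.0252,z,1];print((p[0]/p[2]*f['fx']+f['cx']-200)*3,(p[1]/p[2]*f['fy']+f['cy']-130)*3)"
python3 -m pendant '[[0,0.3,0,0,0,0,0],[0,0.3,0,0,0,0,0]]'|g && python3 -m pendant '[[0,0.3,0,0,0,0,0],[0,0.3,0,0,0,0,0]]'|g && python3 -m pendant '[[0,0.3,0,0,0,0,0],[0,0.3,0,0,0,0,0]]'|g && python3 -m pendant '[[0,0.3,0,0,0,0,0],[0,0.3,0,0,0,0,0]]'|g && python3 -m pendant '[[0,0.3,0,0,0,0,0],[0,0.3,0,0,0,0,0]]'|g && python3 -m pendant '[[0,0.3,0,0,0,0,0],[0,0.3,0,0,0,0,0]]'|g
```

```text
329.79429922564776 363.61264189445035
329.6065101344692 360.3994647489477
329.22819567001386 353.92629112969513
clock: 7.35 eef_pos: [0.6467, 0.0252, 0.1477] wrist_force: [-0.5, -0.2, -1.0] 
clock: 7.6 eef_pos: [0.6468, 0.0252, 0.1473] wrist_force: [0.6, -0.4, -0.3] 
clock: 7.85 eef_pos: [0.6467, 0.0252, 0.147] wrist_force: [0.3, 0.6, 0.3] 
clock: 8.1 eef_pos: [0.6467, 0.0252, 0.1466] wrist_force: [0.1, -0.4, -0.2] 
clock: 8.35 eef_pos: [0.6466, 0.0253, 0.1463] wrist_force: [-0.4, 0.3, 1.0] 
clock: 8.6 eef_pos: [0.6467, 0.0252, 0.146] wrist_force: [-0.2, 0.1, 0.3]
```

```bash
python3 -c "
from h import *
o=get_obs();print(o['eef_pos'],o['gripper_width'])
r=R.from_quat(o['tcp_rot'])
for n in('scene','wrist'):
  f=grab_frame(n);T=np.linalg.inv(f['cam_to_world'])
  for d in(-.03,-.02,-.01,0):
    p=T@np.r_[o['eef_pos']+r.apply([0,d,0]),1];print(n,d,p[0]/p[2]*f['fx']+f['cx'],p[1]/p[2]*f['fy']+f['cy'])
  a=f['frame'][:,:,::-1]
  b=cv2.resize(a[215:275,270:350],None,fx=9,fy=9,interpolation=0) if n=='scene' else a[240:400,240:400]
  cv2.imwrite('pics/x_%s.png'%n,b)
a=cv2.imread('pics/x_scene.png');b=cv2.resize(cv2.imread('pics/x_wrist.png'),None,fx=3,fy=3)
a=cv2.resize(a,(480,360));c=np.zeros((480,800,3),np.uint8);c[:360,:400]=cv2.resize(a,(400,300))[:300][:,:] .__class__ and cv2.copyMakeBorder(cv2.resize(a,(400,300)),0,60,0,0,0);c[:400,400:]=cv2.resize(b,(400,400));cv2.imwrite('pics/x.png',c)"
```

```text
[0.64665478 0.02523502 0.1459783 ] 7.032548634307542e-05
scene -0.03 309.5106928350179 243.5751381479549
scene -0.02 309.6781095429989 246.31936465548102
scene -0.01 309.84349706406067 249.030329557282
scene 0 310.00689206834267 251.708633935354
wrist -0.03 318.7352265090453 309.9300725378966
wrist -0.02 318.78470602883885 299.1033075316754
wrist -0.01 318.82898417663733 289.4146706344424
wrist 0 318.86884016222604 280.6936605708318
```

View pics/x.png

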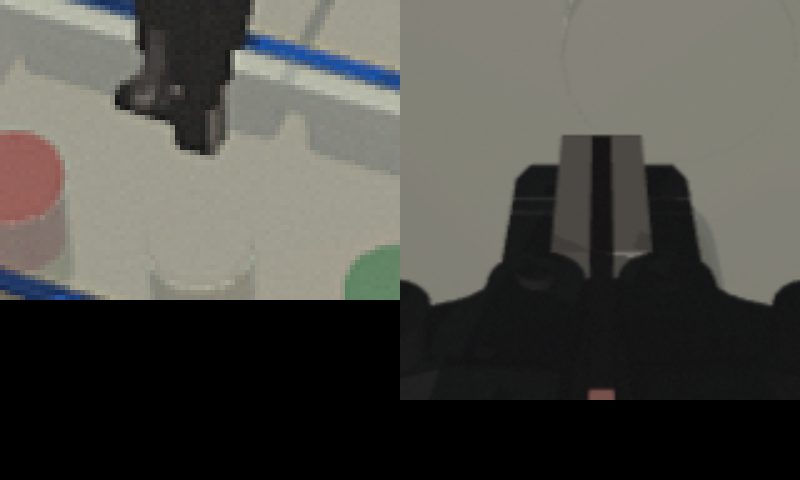

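```bash
python3 -c "
from h import *
o=get_obs();r=R.from_quat(o['tcp_rot'])
for n in('scene','wrist'):
  f=grab_frame(n);T=np.linalg.inv(f['cam_to_world']);print(n,'cam in tool mm',(r.inv().apply(np.array(f['cam_to_world'])[:3,3]-o['eef_pos'])*1000).round())
  for x in(-.011,.011):
   for z in(-.01,.01):
    for d in(-.02,-.01,0):
     p=T@np.r_[o['eef_pos']+r.apply([x,d,z]),1];print(x,z,d,(p[:2]/p[2]*f['fx']+[f['cx'],f['cy']]).round(1))"
```

```text
scene cam in tool mm [-334. -951.  719.]
-0.011 -0.01 -0.02 [315.5 244.5]
-0.011 -0.01 -0.01 [315.7 247.2]
-0.011 -0.01 0 [315.8 249.9]
-0.011 0.01 -0.02 [312.4 250.6]
-0.011 0.01 -0.01 [312.5 253.3]
-0.011 0.01 0 [312.7 256. ]
0.011 -0.01 -0.02 [307.  242.1]
0.011 -0.01 -0.01 [307.2 244.8]
0.011 -0.01 0 [307.4 247.5]
0.011 0.01 -0.02 [303.8 248.1]
0.011 0.01 -0.01 [304.  250.8]
0.011 0.01 0 [304.2 253.5]
wrist cam in tool mm [ -80. -174.    0.]
-0.011 -0.01 -0.02 [296.6 277.2]
-0.011 -0.01 -0.01 [297.8 268.4]
-0.011 -0.01 0 [298.9 260.6]
-0.011 0.01 -0.02 [341.1 277.1]
-0.011 0.01 -0.01 [339.9 268.4]
-0.011 0.01 0 [338.9 260.6]
0.011 -0.01 -0.02 [297.5 320.2]
0.011 -0.01 -0.01 [298.6 309.6]
0.011 -0.01 0 [299.7 300.1]
0.011 0.01 -0.02 [340.2 320.2]
0.011 0.01 -0.01 [339.2 309.6]
0.011 0.01 0 [338.2 300.1]
```

```bash
. ./g.sh; python3 -m pendant '[[0,1,0,0,0,0,0],[0,2,0,0,0,0,0],[0,2.5,0,0,0,0,0],[0,2.5,0,0,0,0,0]]'|g && python3 -m pendant '[[0,0.8,0,0,0,0,0],[0,0.8,0,0,0,0,0]]'|g && python3 -m pendant '[[0,0.8,0,0,0,0,0],[0,0.8,0,0,0,0,0]]'|g && python3 -m pendant '[[0,0.8,0,0,0,0,0],[0,0.8,0,0,0,0,0]]'|g && python3 -m pendant '[[0,0.8,0,0,0,0,0],[0,0.8,0,0,0,0,0]]'|g && python3 -m pendant '[[0,0.8,0,0,0,0,0],[0,0.8,0,0,0,0,0]]'|g && python3 -m pendant '[[0,0.8,0,0,0,0,0],[0,0.8,0,0,0,0,0]]'|g && python3 -m pendant '[[0,0.8,0,0,0,0,0],[0,0.8,0,0,0,0,0]]'|g && python3 -m pendant '[[0,0.8,0,0,0,0,0],[0,0.8,0,0,0,0,0]]'|g
```

```text
clock: 9.3 eef_pos: [0.6467, 0.0252, 0.1435] wrist_force: [-0.4, 0.4, 0.2] 
clock: 9.55 eef_pos: [0.6466, 0.0252, 0.1426] wrist_force: [0.2, 0.0, -0.2] 
clock: 9.8 eef_pos: [0.6465, 0.0253, 0.1417] wrist_force: [-0.8, 1.2, -0.5] 
clock: 10.05 eef_pos: [0.6465, 0.0253, 0.1408] wrist_force: [-0.2, -0.2, -0.8] 
clock: 10.3 eef_pos: [0.6464, 0.0253, 0.1399] wrist_force: [-0.4, 0.8, -0.5] 
clock: 10.55 eef_pos: [0.6464, 0.0253, 0.139] wrist_force: [0.4, -0.0, -0.9] 
clock: 10.8 eef_pos: [0.6463, 0.0253, 0.1381] wrist_force: [0.0, 0.2, -0.2] 
clock: 11.05 eef_pos: [0.6463, 0.0253, 0.1373] wrist_force: [0.1, -0.5, 0.3] 
clock: 11.3 eef_pos: [0.6462, 0.0253, 0.1364] wrist_force: [-0.1, -0.4, -0.0]
```

```bash
python3 -c "
from h import *
a=grab_frame('scene')['frame'][:,:,::-1];b=grab_frame('wrist')['frame'][:,:,::-1]
c=np.hstack([cv2.resize(a[190:290,250:350],(400,400),interpolation=0),cv2.resize(b[220:380,240:400],(400,400),interpolation=0)]);cv2.imwrite('pics/y.png',c);print(get_obs()['q'])"
```

```text
[-7.43435676e-02  5.63289181e-01  9.99201095e-02  1.10993963e+00
  8.75689719e-04  1.33675368e+00]
```

View pics/y.png

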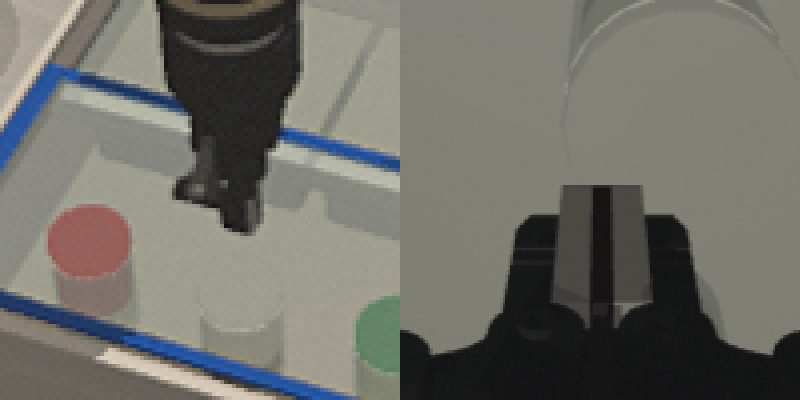

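```bash
. ./g.sh; python3 -c "
from h import *
f=grab_frame('scene');T=np.linalg.inv(f['cam_to_world'])
for z in(.2,.22,.24):
  p=T@np.r_[.2239,-.4745,z,1];print((p[:2]/p[2]*f['fx']+[f['cx'],f['cy']]).round(1))"
python3 -m pendant '[[0,1.5,0,0,0,0,0],[0,3,0,0,0,0,0],[0,4,0,0,0,0,0],[0,5,0,0,0,0,0],[0,5,0,0,0,0,0]]'|g && python3 -m pendant '[[0,1.2,0,0,0,0,0],[0,2.4,0,0,0,0,0],[0,3.5,0,0,0,0,0],[0,4.5,0,0,0,0,0],[0,5,0,0,0,0,0]]'|g && python3 -m pendant '[[0,0.8,0,0,0,0,0],[0,0.8,0,0,0,0,0]]'|g && python3 -m pendant '[[0,0.8,0,0,0,0,0],[0,0.8,0,0,0,0,0]]'|g && python3 -m pendant '[[0,0.8,0,0,0,0,0],[0,0.8,0,0,0,0,0]]'|g && python3 -m pendant '[[0,0.8,0,0,0,0,0],[0,0.8,0,0,0,0,0]]'|g && python3 -m pendant '[[0,0.8,0,0,0,0,0],[0,0.8,0,0,0,0,0]]'|g && python3 -m pendant '[[0,0.8,0,0,0,0,0],[0,0.8,0,0,0,0,0]]'|g 
```

```text
[243.3  89.5]
[242.5  83.9]
[241.6  78.1]
clock: 12.08 eef_pos: [0.6462, 0.0253, 0.1314] wrist_force: [0.9, 0.3, 0.5] 
clock: 12.7 eef_pos: [0.6461, 0.0253, 0.1263] wrist_force: [0.4, 0.6, -0.0] 
clock: 12.95 eef_pos: [0.6461, 0.0253, 0.1254] wrist_force: [0.1, 1.2, 0.3] 
clock: 13.2 eef_pos: [0.646, 0.0253, 0.1245] wrist_force: [0.4, 0.2, -0.0] 
clock: 13.45 eef_pos: [0.646, 0.0253, 0.1236] wrist_force: [0.2, -0.3, -0.7] 
clock: 13.7 eef_pos: [0.6459, 0.0253, 0.1228] wrist_force: [0.2, 0.0, -0.4] 
clock: 13.95 eef_pos: [0.6459, 0.0253, 0.1219] wrist_force: [-0.6, 0.1, 0.0] 
clock: 14.2 eef_pos: [0.646, 0.0253, 0.1215] wrist_force: [-1.6, 0.2, 3.9]
```

```bash
. ./g.sh; python3 -m pendant '[[0,0.3,0,0,0,0,0],[0,0.3,0,0,0,0,0]]'|g; python3 -m pendant '[[0,0,0,0,0,0,0]]'; python3 -c "
from h import *
print(R.from_quat(get_obs()['tcp_rot']).as_matrix().round(4))"
```

```text
clock: 14.45 eef_pos: [0.646, 0.0253, 0.1214] wrist_force: [-1.1, 0.6, 4.7] 
clock: 14.58
eef_pos: [0.646, 0.0253, 0.1215]
tcp_rot: [0.539, -0.459, 0.458, -0.538]
wrist_force: [-1.7, -0.2, 3.3]
gripper_width: 0.0
[[ 0.159  -0.0026  0.9873]
 [-0.9873  0.001   0.159 ]
 [-0.0014 -1.     -0.0024]]
```

```bash
. ./g.sh; python3 -m pendant '[[0,0.7,0,0,0,0,0],[0,0.7,0,0,0,0,0]]'|g; python3 -m pendant '[[0,0.7,0,0,0,0,0],[0,0.7,0,0,0,0,0]]'|g
```

```text
clock: 14.82 eef_pos: [0.646, 0.0253, 0.1213] wrist_force: [-2.9, -0.5, 8.0] 
clock: 15.08 eef_pos: [0.6461, 0.0253, 0.1212] wrist_force: [-3.7, -0.7, 9.5]
```

```bash
. ./g.sh; python3 -m pendant '[[0,0.7,-1,0,0,0,0],[0,0.75,-2.5,0,0,0,0],[0,0.75,-5,0,0,0,0],[0,0.8,-8,0,0,0,0],[0,0.8,-11,0,0,0,0]]'|g
```

```text
clock: 15.7 eef_pos: [0.6372, 0.0236, 0.1214] wrist_force: [3.5, 0.2, 6.0]
```

```bash
. ./g.sh; python3 -m pendant '[[0,0.9,-3,0,0,0,0],[0,1.0,-6,0,0,0,0],[0,1.0,-9,0,0,0,0],[0,1.0,-12,0,0,0,0],[0,1.05,-15,0,0,0,0],[0,1.05,-18,0,0,0,0]]'|g
```

```text
clock: 16.45 eef_pos: [0.6216, 0.0207, 0.1213] wrist_force: [4.0, 0.7, 6.7]
```

```bash
. ./g.sh; python3 -m pendant '[[0,1.1,-3,0,0,0,0],[0,1.2,-7,0,0,0,0],[0,1.2,-11,0,0,0,0],[0,1.25,-15,0,0,0,0],[0,1.25,-19,0,0,0,0],[0,1.3,-23,0,0,0,0]]'|g; python3 -c "
from h import *
r,b=pane(grab_frame('scene'));print(r)"
```

```text
clock: 17.2 eef_pos: [0.6016, 0.0173, 0.1212] wrist_force: [4.7, 2.1, 8.2] 
((601.9099731445312, 17.12322998046875), (189.58270263671875, 348.2219543457031), 9.197868347167969)
```

```bash
. ./g.sh; python3 -m pendant '[[0,1.1,-3,0,0,0,0],[0,1.2,-7,0,0,0,0],[0,1.2,-11,0,0,0,0],[0,1.25,-15,0,0,0,0],[0,1.25,-19,0,0,0,0],[0,1.3,-23,0,0,0,0],[0,1.3,-27,0,0,0,0],[0,1.3,-31,0,0,0,0]]'|g
```

```text
clock: 18.25 eef_pos: [0.5736, 0.0129, 0.1212] wrist_force: [5.5, 3.6, 8.6]
```

```bash
. ./g.sh; python3 -m pendant '[[0,1.1,-3,0,0,0,0],[0,1.2,-7,0,0,0,0],[0,1.2,-11,0,0,0,0],[0,1.25,-15,0,0,0,0],[0,1.25,-19,0,0,0,0],[0,1.3,-23,0,0,0,0],[0,1.3,-27,0,0,0,0],[0,1.3,-31,0,0,0,0]]'|g;  python3 -c "
from h import *
r,b=pane(grab_frame('scene'));print(r)"
```

```text
clock: 19.25 eef_pos: [0.5467, 0.0086, 0.1211] wrist_force: [6.9, 5.4, 9.2] 
((546.4935913085938, 8.361221313476562), (190.31312561035156, 347.8046569824219), 9.365524291992188)
```

```bash
. ./g.sh; python3 -m pendant '[[-0.4,1.1,-2,0,0,0,0],[-0.8,1.2,-5,0,0,0,0],[-1.2,1.2,-9,0,0,0,0],[-1.4,1.25,-13,0,0,0,0],[-1.6,1.25,-17,0,0,0,0],[-1.8,1.3,-21,0,0,0,0],[-1.9,1.3,-25,0,0,0,0]]'|g;  python3 -c "
from h import *
r,b=pane(grab_frame('scene'));print(r)"
```

```text
clock: 20.18 eef_pos: [0.5248, 0.0062, 0.121] wrist_force: [5.5, 1.7, 12.2] 
((523.646484375, 13.28912353515625), (189.70033264160156, 332.95526123046875), 9.419747352600098)
```

```bash
. ./g.sh; python3 -m pendant '[[-0.2,0.8,-2,0,0,0,0],[-0.3,0.9,-5,0,0,0,0],[-0.4,0.9,-9,0,0,0,0],[-0.5,0.9,-13,0,0,0,0],[-0.6,0.95,-17,0,0,0,0],[-0.7,1,-21,0,0,0,0],[-0.8,1,-25,0,0,0,0]]'|g; python3 -m pendant '[[0,0.8,-2,0,0,0,0],[0,0.8,-4,0,0,0,0],[-0.1,0.8,-6,0,0,0,0]]'|g
```

```text
clock: 21.1 eef_pos: [0.5032, 0.0026, 0.1211] wrist_force: [5.2, 0.6, 13.0] 
clock: 21.48 eef_pos: [0.5001, 0.0017, 0.1213] wrist_force: [4.7, 1.1, 7.4]
```

```bash
. ./g.sh; python3 -m pendant '[[-0.1,0.9,-2,0,0,0,0],[-0.2,0.9,-4,0,0,0,0],[-0.3,0.9,-6,0,0,0,0],[-0.4,1,-8,0,0,0,0],[-0.4,1,-10,0,0,0,0]]'|g; python3 -m pendant '[[0,0.8,-1.5,0,0,0,0],[0,0.8,-3,0,0,0,0],[-0.1,0.8,-4,0,0,0,0]]'|g; python3 -m pendant '[[0,0.8,-1.5,0,0,0,0],[0,0.8,-3,0,0,0,0],[-0.1,0.8,-4,0,0,0,0]]'|g
```

```text
clock: 22.1 eef_pos: [0.4932, 0.0003, 0.1213] wrist_force: [5.1, 0.8, 9.1] 
clock: 22.48 eef_pos: [0.4919, -0.0002, 0.1215] wrist_force: [4.2, 1.3, 6.9] 
clock: 22.85 eef_pos: [0.4905, -0.0005, 0.1215] wrist_force: [3.5, 2.7, 6.1]
```

```bash
. ./g.sh; python3 -m pendant '[[-0.2,1,-1.5,0,0,0,0],[-0.3,1.2,-3,0,0,0,0],[-0.4,1.2,-5,0,0,0,0],[-0.5,1.2,-6,0,0,0,0]]'|g; python3 -c "
from h import *
f=grab_frame('scene');r,b=pane(f);print(r,b.tolist());cv2.imwrite('pics/s2.png',cv2.resize(f['frame'][130:330,200:440,::-1],None,fx=3,fy=3))"
```

```text
clock: 23.35 eef_pos: [0.4877, -0.0009, 0.1214] wrist_force: [6.4, 2.5, 8.0] 
((486.44384765625, -1.2155609130859375), (190.06704711914062, 347.6858215332031), 9.52623462677002) [[363.949951171875, 154.5020751953125], [421.49169921875, -188.38912963867188], [608.937744140625, -156.93319702148438], [551.39599609375, 185.9580078125]]
```

View pics/s2.png

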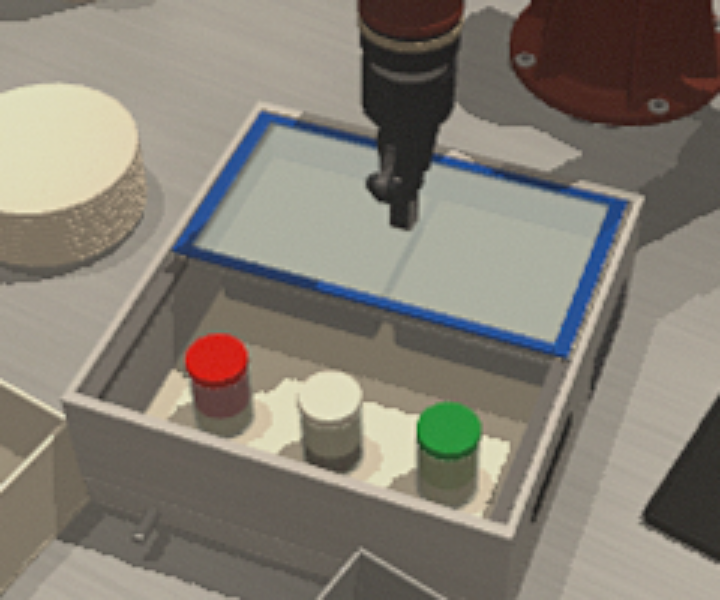

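```bash
. ./g.sh; python3 -m pendant '[[-0.3,1,-2.5,0,0,0,0],[-0.4,1.2,-5,0,0,0,0],[-0.5,1.3,-7,0,0,0,0],[-0.5,1.3,-9,0,0,0,0]]'|g;  python3 -m pendant '[[-0.3,1,-2.5,0,0,0,0],[-0.4,1.2,-5,0,0,0,0],[-0.5,1.3,-7,0,0,0,0],[-0.5,1.3,-9,0,0,0,0]]'|g; python3 -c "
from h import *
f=grab_frame('scene');r,b=pane(f);print(r)"
```

```text
clock: 23.9 eef_pos: [0.4831, -0.0021, 0.1215] wrist_force: [7.7, 1.6, 8.2] 
clock: 24.4 eef_pos: [0.4787, -0.0033, 0.1215] wrist_force: [7.8, 1.4, 8.8] 
((485.85601806640625, -1.83465576171875), (189.40269470214844, 347.6898193359375), 9.170995712280273)
```

```bash
. ./g.sh; python3 -m pendant '[[0,-3,0,0,0,0,0],[0,-20,0,0,0,0,30],[0,-60,0,0,0,0,85],[0,-90,0,0,0,0,85],[0,-90,0,0,0,0,85]]'|g; python3 - <<'E'
from h import *
o=get_obs()
for n in("scene","top"):
    f=grab_frame(n)
    r,b=pane(f);print(n,r)
    g=f["frame"].astype(int); m=((g[:,:,0]>150)&(g[:,:,1]<60)&(g[:,:,2]<60)).astype(np.uint8)*255
    for k in cv2.findContours(m,cv2.RETR_EXTERNAL,cv2.CHAIN_APPROX_NONE)[0]:
        if cv2.contourArea(k)>100:
            e,rad=cv2.minEnclosingCircle((cast(f,k[:,0],.130)[:,:2]*1000).astype(np.float32)); print(np.round(e,1),rad,k[:,0].mean(0))
rel([.677,-.0665,.185],np.radians(9.1))
E
```

```text
clock: 25.08 eef_pos: [0.4719, -0.0039, 0.2129] wrist_force: [0.7, 0.4, -0.5] 
scene ((484.3807067871094, 4.7044830322265625), (190.47100830078125, 334.35003662109375), 9.07445240020752)
[782.3 433.9] 13.735102653503418 [449.18918919 379.62162162]
[674.3 -68.9] 25.123476028442383 [271.65306122 249.04081633]
top ((473.18267822265625, 161.86843872070312), (78.90428924560547, 201.58985900878906), 75.53752136230469)
[673.  -70.1] 25.103748321533203 [348.95588235 186.72058824]
[840.1 466. ] 14.02419376373291 [ 87.17142857 110.14285714]
alt [[-0.083, 0.005, 0.009], [0.014, -3.134, 0.129]]
shift [ 95.2  42.3 190.7] turn [-0.083  0.005  0.009] tcp [ 0.4706 -0.0037  0.2106] F [-0.6 -0.3  0.3]
```

```bash
python3 - <<'E'
from h import *
rel([.6737,-.0695,.185],np.radians(9.1))
E
```

```text
alt [[-0.083, 0.005, 0.009], [0.014, -3.134, 0.129]]
shift [ 97.7  42.  186.9] turn [-0.083  0.005  0.009] tcp [ 0.4706 -0.0037  0.2106] F [-0.6 -0.3  0.3]
```

```bash
python3 -m pendant '[[30,0,60,-0.03,0,0,85],[65,20,120,-0.083,0.005,0.009,85],[98,42,187,-0.083,0.005,0.009,85],[98,42,187,-0.083,0.005,0.009,85],[98,42,187,-0.083,0.005,0.009,85],[98,42,187,-0.083,0.005,0.009,85],[98,42,187,-0.083,0.005,0.009,85]]'; python3 - <<'E'
from h import *
rel([.6737,-.0695,.055],np.radians(9.1))
f=grab_frame("wrist");cv2.imwrite('pics/w2.png',f['frame'][:,:,::-1])
g=f["frame"].astype(int); m=((g[:,:,0]>120)&(g[:,:,1]<60)&(g[:,:,2]<60)).astype(np.uint8)*255
k=biggest(m);e,rad=cv2.minEnclosingCircle((cast(f,k,.130)[:,:2]*1000).astype(np.float32)); print(np.round(e,1),rad)
E
```

```text
clock: 26.05
eef_pos: [0.673, -0.0694, 0.1855]
tcp_rot: [0.538, -0.459, 0.459, -0.538]
wrist_force: [0.4, -0.2, 0.5]
gripper_width: 0.0851
alt [[0.0, -0.0, 0.0], [-0.0, 3.141, 0.001]]
shift [  0.2 130.5   0.7] turn [ 0. -0.  0.] tcp [ 0.673  -0.0694  0.1855] F [ 0.4 -0.2  0.5]
[675.1 -70.5] 25.404239654541016
```

View pics/w2.png

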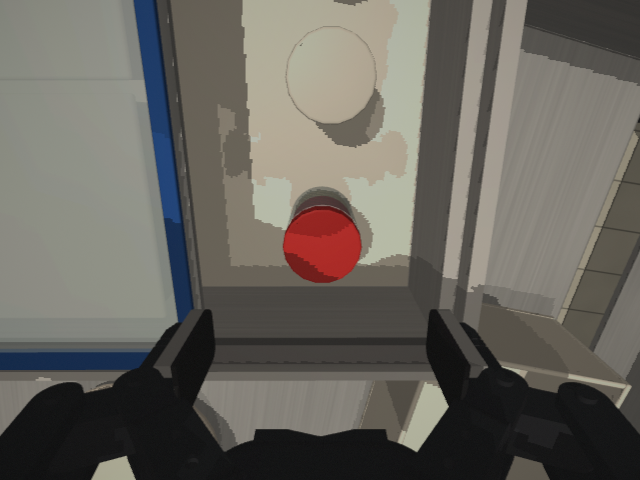

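```bash
python3 -m pendant '[[0.5,30,1,0,0,0,85],[0.5,60,1.5,0,0,0,85],[0.5,85,1.5,0,0,0,85],[0.5,100,1.5,0,0,0,85],[0.5,100,1.5,0,0,0,85],[0.5,100,1.5,0,0,0,85]]'; python3 -m pendant '[[0,8,0,0,0,0,85],[0,16,0,0,0,0,85],[0,24,0,0,0,0,85],[0,31,0,0,0,0,85],[0,32,0,0,0,0,85],[0,32,0,0,0,0,85]]'; python3 - <<'E'
from h import *
f=grab_frame("wrist");g=grab_frame('scene');cv2.imwrite('pics/w3.png',np.hstack([cv2.resize(f['frame'],(400,300)),cv2.resize(g['frame'][170:290,220:380],(400,300))])[:,:,::-1])
E
```

```text
clock: 26.85
eef_pos: [0.6755, -0.0699, 0.0871]
tcp_rot: [-0.538, 0.458, -0.459, 0.538]
wrist_force: [1.1, -0.4, -0.5]
gripper_width: 0.0852
clock: 27.6
eef_pos: [0.6755, -0.0699, 0.055]
tcp_rot: [-0.538, 0.458, -0.459, 0.538]
wrist_force: [-0.2, 0.2, -0.1]
gripper_width: 0.085
```

View pics/w3.png

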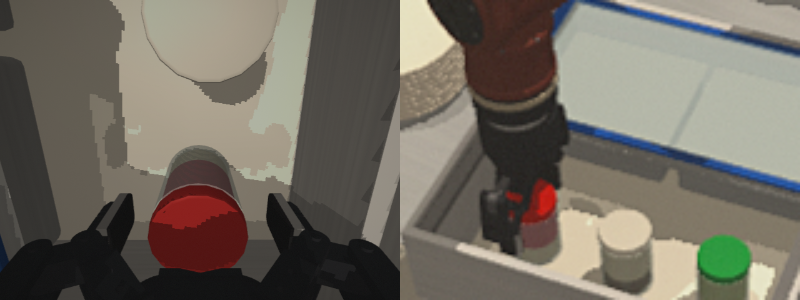

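```bash
python3 -m pendant '[[0,0,0,0,0,0,65],[0,0,0,0,0,0,55],[0,0,0,0,0,0,40],[0,0,0,0,0,0,40],[0,0,0,0,0,0,40],[0,0,0,0,0,0,40]]'; python3 -m pendant '[[0,-3,0,0,0,0,40],[0,-15,0,0,0,0,40],[0,-40,0,0,0,0,40],[0,-80,0,0,0,0,40],[0,-120,0,0,0,0,40],[0,-150,0,0,0,0,40],[0,-150,0,0,0,0,40],[0,-150,0,0,0,0,40]]'; python3 - <<'E'
from h import *
f=grab_frame("scene")
g=f["frame"].astype(int); m=((g.min(2)>165)*255).astype(np.uint8)
for k in cv2.findContours(m,cv2.RETR_EXTERNAL,cv2.CHAIN_APPROX_NONE)[0]:
    if cv2.contourArea(k)>1500:
        print(cv2.minEnclosingCircle(((cast(f,k[:,0],.021)[:,:2])*1000).astype(np.float32)),cv2.minAreaRect(((cast(f,k[:,0],.021)[:,:2])*1000).astype(np.float32)))
f=grab_frame("top")
m=mask(f,(0,0,0),(180,255,45)); q=np.zeros_like(m); q[230:360,70:210]=255
r=rect(cast(f,biggest(m&q),.014)); print("tray",r[0])
g=f["frame"].astype(int); m=((g.min(2)>150)*255).astype(np.uint8)&q
k=biggest(m);print("plate top",cv2.minEnclosingCircle(((cast(f,k,.021)[:,:2])*1000).astype(np.float32)),cv2.minAreaRect(((cast(f,k,.021)[:,:2])*1000).astype(np.float32)))
print(get_obs()["q"])
E
```

```text
clock: 28.45
eef_pos: [0.676, -0.07, 0.0558]
tcp_rot: [-0.538, 0.458, -0.46, 0.538]
wrist_force: [-0.7, -0.3, 5.3]
gripper_width: 0.0508
clock: 29.45
eef_pos: [0.675, -0.0697, 0.2048]
tcp_rot: [-0.538, 0.458, -0.459, 0.538]
wrist_force: [-0.1, 0.1, -3.5]
gripper_width: 0.0509
((740.6241455078125, 619.150390625), 171.94891357421875) ((752.5042114257812, 619.96875), (90.37843322753906, 341.8575439453125), 3.9403486251831055)
((903.3134155273438, 387.83740234375), 123.6716537475586) ((881.0252075195312, 389.6690979003906), (230.6420135498047, 142.52200317382812), 89.80655670166016)
((599.5733642578125, 696.0560302734375), 161.57958984375) ((599.2741088867188, 694.5162353515625), (210.19056701660156, 249.089111328125), 1.0397542715072632)
((473.9609680175781, 407.0863342285156), 83.8541259765625) ((473.71331787109375, 406.6904296875), (164.67178344726562, 166.46401977539062), 29.554256439208984)
((470.4546203613281, -12.684490203857422), 266.0299987792969) ((470.7757568359375, -12.93902587890625), (407.5262451171875, 349.0299072265625), 9.192272186279297)
((453.4111022949219, -451.8272399902344), 100.21163940429688) ((456.1039123535156, -454.0292053222656), (199.21408081054688, 189.94798278808594), 40.863494873046875)
tray ((466.31817626953125, 389.89544677734375), (227.0824432373047, 206.8065643310547), 86.52996826171875)
plate top ((475.701904296875, 386.5045471191406), 205.02780151367188) ((468.15704345703125, 386.3419189453125), (286.3062438964844, 307.5530700683594), 1.2345662117004395)
[-2.10411906e-01  5.96500487e-01  3.35221488e-01  1.30913371e+00
 -4.11391693e-04  1.20170899e+00]
```

```bash
python3 - <<'E'
from h import *
f=grab_frame("top");print(cast(f,[129.7,289.6],.021).round(4))
rel([.474,.407,.18],np.radians(9.1))
E
```

```text
[[0.4747 0.4053 0.021 ]]
alt [[-0.0, -0.0, 0.0], [-0.001, 3.141, -0.0]]
shift [-502.4   23.9 -122.9] turn [-0. -0.  0.] tcp [ 0.6748 -0.0697  0.2042] F [-0.1  0.2 -2.1]
```

```bash
python3 -m pendant '[[-20,0,-5,0,0,0,40],[-60,0,-15,0,0,0,40],[-110,0,-27,0,0,0,40],[-160,0,-39,0,0,0,40],[-210,0,-51,0,0,0,40],[-260,0,-64,0,0,0,40],[-310,0,-76,0,0,0,40],[-360,0,-88,0,0,0,40],[-410,10,-100,0,0,0,40],[-460,20,-112,0,0,0,40],[-490,24,-120,0,0,0,40],[-502,24,-123,0,0,0,40]]'; python3 -m pendant '[[0,0,0,0,0,0,40],[0,0,0,0,0,0,40]]' >/dev/null; python3 - <<'E'
from h import *
rel([.4745,.406,.016],np.radians(9.1))
E
```

```text
clock: 31.1
eef_pos: [0.4724, 0.4076, 0.1787]
tcp_rot: [0.539, -0.458, 0.458, -0.538]
wrist_force: [0.1, -0.3, -2.3]
gripper_width: 0.051
alt [[0.002, 0.001, 0.002], [0.003, -3.141, -0.003]]
shift [  0.6 162.6   1.8] turn [0.002 0.001 0.002] tcp [0.4729 0.4067 0.1786] F [ 0.8 -0.  -2.1]
```

```bash
python3 -m pendant '[[0.5,20,2,0.002,0,0.002,40],[0.5,50,2,0.002,0,0.002,40],[0.5,85,2,0.002,0,0.002,40],[0.5,120,2,0.002,0,0.002,40],[0.5,140,2,0.002,0,0.002,40],[0.5,152,2,0.002,0,0.002,40],[0.5,154,2,0.002,0,0.002,40],[0.5,154,2,0.002,0,0.002,40]]';  python3 - <<'E'
from h import *
rel([.4745,.406,.016],np.radians(9.1))
f=grab_frame("wrist");g=grab_frame('scene');cv2.imwrite('pics/w4.png',np.hstack([cv2.resize(f['frame'],(400,300)),cv2.resize(g['frame'][210:360,390:590],(400,300))])[:,:,::-1])
E
```

```text
clock: 32.35
eef_pos: [0.4754, 0.4062, 0.0254]
tcp_rot: [-0.538, 0.458, -0.459, 0.539]
wrist_force: [0.8, 0.3, -1.9]
gripper_width: 0.0508
alt [[-0.001, 0.001, -0.001], [-0.001, -3.141, 0.002]]
shift [ 0.1  9.4 -0.9] turn [-0.001  0.001 -0.001] tcp [0.4754 0.4062 0.0254] F [ 0.8  0.3 -1.9]
```

View pics/w4.png

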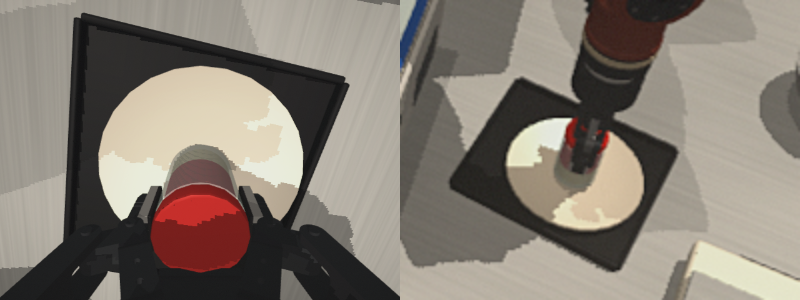

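```bash
. ./g.sh; python3 -m pendant '[[0,1.5,-0.5,0,0,0,40],[0,3,-1,0,0,0,40],[0,4.5,-1,0,0,0,40],[0,6,-1,0,0,0,40],[0,6.5,-1,0,0,0,40]]'|g && python3 -m pendant '[[0,0.7,0,0,0,0,40],[0,1,0,0,0,0,40]]'|g && python3 -m pendant '[[0,0.7,0,0,0,0,40],[0,1,0,0,0,0,40]]'|g && python3 -m pendant '[[0,0.5,0,0,0,0,40],[0,0.7,0,0,0,0,40]]'|g && python3 -m pendant '[[0,0.5,0,0,0,0,40],[0,0.7,0,0,0,0,40]]'|g
```

```text
clock: 33.08 eef_pos: [0.4743, 0.4063, 0.0188] wrist_force: [-0.7, -0.3, -1.7] 
clock: 33.33 eef_pos: [0.4743, 0.4063, 0.0178] wrist_force: [-0.1, 0.2, -1.8] 
clock: 33.58 eef_pos: [0.4743, 0.4062, 0.0167] wrist_force: [0.6, -0.3, -2.3] 
clock: 33.83 eef_pos: [0.4742, 0.4062, 0.016] wrist_force: [0.2, 0.7, -2.3] 
clock: 34.08 eef_pos: [0.4743, 0.4064, 0.0158] wrist_force: [-2.2, -0.9, 5.9]
```

```bash
. ./g.sh; python3 -m pendant '[[0,-0.1,0,0,0,0,51],[0,-0.1,0,0,0,0,56],[0,-0.1,0,0,0,0,65],[0,-0.1,0,0,0,0,75],[0,-0.1,0,0,0,0,80],[0,-0.1,0,0,0,0,80]]'|g; python3 -m pendant '[[0,-5,0,0,0,0,80],[0,-15,0,0,0,0,80],[0,-35,0,0,0,0,80],[0,-70,0,0,0,0,80],[0,-110,0,0,0,0,80],[0,-150,0,0,0,0,60],[0,-180,0,0,0,0,20],[0,-180,0,0,0,0,0],[0,-180,0,0,0,0,0]]'|g;  python3 - <<'E'
from h import *
for n in("scene","top"):
    f=grab_frame(n); print(n,pane(f)[0])
    g=f["frame"].astype(int); m=((g[:,:,0]>130)&(g[:,:,1]<60)&(g[:,:,2]<60)).astype(np.uint8)*255
    for k in cv2.findContours(m,cv2.RETR_EXTERNAL,cv2.CHAIN_APPROX_NONE)[0]:
        if cv2.contourArea(k)>150:
            e,rad=cv2.minEnclosingCircle((cast(f,k[:,0],.090)[:,:2]*1000).astype(np.float32)); print("lid",np.round(e,1),rad)
    if n=="scene":
        m=((g.min(2)>165)*255).astype(np.uint8)
        for k in cv2.findContours(m,cv2.RETR_EXTERNAL,cv2.CHAIN_APPROX_NONE)[0]:
            if 1500<cv2.contourArea(k)<5000: print(cv2.minEnclosingCircle(((cast(f,k[:,0],.021)[:,:2])*1000).astype(np.float32)))
rel([.55,.01,.2],np.radians(9.1))
E
```

```text
clock: 34.83 eef_pos: [0.4743, 0.4064, 0.0159] wrist_force: [1.2, 0.5, 0.0] 
clock: 35.95 eef_pos: [0.4738, 0.406, 0.1956] wrist_force: [-0.1, -0.2, 0.4] 
scene ((485.9794616699219, -1.82708740234375), (189.1964111328125, 347.70123291015625), 9.20162296295166)
lid [473.7 407.5] 26.195480346679688
((906.2469482421875, 390.0911865234375), 122.58904266357422)
((809.0791015625, -335.4437561035156), 156.306396484375)
((464.7330627441406, -49.414161682128906), 298.44183349609375)
((453.4111022949219, -451.8272399902344), 100.21163940429688)
top ((490.81317138671875, -42.884857177734375), (187.73684692382812, 266.2247314453125), 9.170424461364746)
lid [473.8 405.1] 24.973787307739258
alt [[0.0, 0.001, -0.0], [-0.0, -3.141, -0.0]]
shift [402.9  -5.2  12.6] turn [ 0.     0.001 -0.   ] tcp [0.4735 0.4058 0.1948] F [ 1.   1.1 -0.6]
```

```bash
. ./g.sh; python3 -m pendant '[[40,0,0,0,0,0,0],[90,0,2,0,0,0,0],[145,0,4,0,0,0,0],[200,0,6,0,0,0,0],[255,0,-10,0,0,0,0],[310,0,-25,0,0,0,0],[360,0,-40,0,0,0,0],[390,20,-51,0,0,0,0],[400,35,-51,0,0,0,0],[400,35,-51,0,0,0,0],[400,35,-51,0,0,0,0]]'; python3 - <<'E'
from h import *
rel([.486,-.002,.1225],np.radians(9.2))
E
```

```text
clock: 37.42
eef_pos: [0.487, 0.0037, 0.16]
tcp_rot: [-0.539, 0.458, -0.458, 0.539]
wrist_force: [-0.1, 1.1, -0.1]
gripper_width: 0.0
alt [[0.0, 0.0, -0.0], [-0.001, -3.141, -0.0]]
shift [ 5.5 37.5 -1.9] turn [ 0.  0. -0.] tcp [0.487  0.0037 0.16  ] F [-0.1  1.1 -0.1]
```

```bash
. ./g.sh; python3 -m pendant '[[5.5,10,-2,0,0,0,0],[5.5,22,-2,0,0,0,0],[5.5,30,-2,0,0,0,0],[5.5,33,-2,0,0,0,0],[5.5,34,-2,0,0,0,0],[5.5,34,-2,0,0,0,0]]'|g && python3 -m pendant '[[0,0.8,0,0,0,0,0],[0,1.6,0,0,0,0,0],[0,2.2,0,0,0,0,0],[0,2.2,0,0,0,0,0]]'|g && python3 -m pendant '[[0,0.8,0,0,0,0,0],[0,0.8,0,0,0,0,0]]'|g && python3 -m pendant '[[0,0.7,0,0,0,0,0],[0,0.7,0,0,0,0,0]]'|g && python3 -m pendant '[[0,0.7,0,0,0,0,0],[0,0.7,0,0,0,0,0]]'|g && python3 -m pendant '[[0,0.7,0,0,0,0,0],[0,0.7,0,0,0,0,0]]'|g
```

```text
clock: 38.17 eef_pos: [0.4861, -0.002, 0.1261] wrist_force: [0.3, 0.7, 0.2] 
clock: 38.67 eef_pos: [0.486, -0.002, 0.1239] wrist_force: [0.1, 0.0, -0.4] 
clock: 38.92 eef_pos: [0.486, -0.002, 0.123] wrist_force: [-0.4, 0.8, 0.1] 
clock: 39.17 eef_pos: [0.4859, -0.002, 0.1223] wrist_force: [1.3, 0.8, 0.6] 
clock: 39.42 eef_pos: [0.486, -0.002, 0.1216] wrist_force: [-0.0, 0.1, 0.7] 
clock: 39.67 eef_pos: [0.486, -0.002, 0.1213] wrist_force: [-2.0, -0.2, 6.1]
```

```bash
. ./g.sh; python3 -m pendant '[[0,0.7,0,0,0,0,0],[0,0.7,0,0,0,0,0]]'|g; python3 -m pendant '[[0,0.8,1,0,0,0,0],[0,0.8,2.5,0,0,0,0],[0,0.8,5,0,0,0,0],[0,0.8,8,0,0,0,0],[0,0.8,11,0,0,0,0]]'|g; python3 -c "
from h import *
r,b=pane(grab_frame('scene'));print(r)"
```

```text
clock: 39.92 eef_pos: [0.4861, -0.002, 0.1212] wrist_force: [-2.4, 0.4, 8.7] 
clock: 40.55 eef_pos: [0.4962, -0.0004, 0.121] wrist_force: [-6.1, -0.9, 11.8] 
((493.97393798828125, 7.69451904296875), (191.1501007080078, 331.3709411621094), 9.189323425292969)
```

```bash
. ./g.sh; python3 -m pendant '[[0,0.6,3,0,0,0,0],[0,0.6,6,0,0,0,0],[0,0.6,10,0,0,0,0],[0,0.6,14,0,0,0,0],[0,0.6,18,0,0,0,0],[0,0.6,22,0,0,0,0]]'|g;  python3 -c "
from h import *
r,b=pane(grab_frame('scene'));print(r)"
```

```text
clock: 41.35 eef_pos: [0.5176, 0.0031, 0.121] wrist_force: [-6.4, 0.3, 12.0] 
((517.4309692382812, 3.34234619140625), (189.88064575195312, 347.82861328125), 8.912576675415039)
```

```bash
. ./g.sh; python3 -m pendant '[[0,0.5,3,0,0,0,0],[0,0.5,7,0,0,0,0],[0,0.5,11,0,0,0,0],[0,0.5,15,0,0,0,0],[0,0.5,19,0,0,0,0],[0,0.5,23,0,0,0,0],[0,0.5,27,0,0,0,0],[0,0.5,31,0,0,0,0]]'|g
```

```text
clock: 42.4 eef_pos: [0.5482, 0.008, 0.1211] wrist_force: [-5.8, 0.7, 10.7]
```

```bash
. ./g.sh; python3 -m pendant '[[0,0.5,3,0,0,0,0],[0,0.5,7,0,0,0,0],[0,0.5,11,0,0,0,0],[0,0.5,15,0,0,0,0],[0,0.5,19,0,0,0,0],[0,0.5,23,0,0,0,0],[0,0.5,27,0,0,0,0],[0,0.5,31,0,0,0,0]]'|g;  python3 -c "
from h import *
r,b=pane(grab_frame('scene'));print(r)"
```

```text
clock: 43.4 eef_pos: [0.5782, 0.0128, 0.1211] wrist_force: [-5.7, -0.2, 10.8] 
((577.5960693359375, 12.8804931640625), (190.4606475830078, 347.5445861816406), 9.052760124206543)
```

```bash
. ./g.sh; python3 -m pendant '[[0,0.5,3,0,0,0,0],[0,0.5,7,0,0,0,0],[0,0.5,11,0,0,0,0],[0,0.5,15,0,0,0,0],[0,0.5,19,0,0,0,0],[0,0.5,23,0,0,0,0],[0,0.5,27,0,0,0,0],[0,0.5,31,0,0,0,0]]'|g
```

```text
clock: 44.45 eef_pos: [0.6089, 0.0178, 0.1212] wrist_force: [-5.2, -0.5, 9.6]
```

```bash
. ./g.sh; python3 -m pendant '[[0,0.5,3,0,0,0,0],[0,0.5,7,0,0,0,0],[0,0.5,11,0,0,0,0],[0,0.5,15,0,0,0,0],[0,0.5,19,0,0,0,0],[0,0.5,23,0,0,0,0],[0,0.5,27,0,0,0,0],[0,0.5,31,0,0,0,0]]'|g;  python3 -c "
from h import *
r,b=pane(grab_frame('scene'));print(r)"
```

```text
clock: 45.45 eef_pos: [0.639, 0.0226, 0.1212] wrist_force: [-4.5, -0.8, 8.2] 
((638.2389526367188, 22.867401123046875), (190.4232635498047, 347.77227783203125), 9.020929336547852)
```

Now slow into the stop.

```bash
. ./g.sh; python3 -m pendant '[[0,0.7,2,0,0,0,0],[0,0.7,4,0,0,0,0],[0,0.7,6,0,0,0,0],[0,0.7,8,0,0,0,0],[0,0.7,10,0,0,0,0]]'|g; python3 -m pendant '[[0,0.7,2,0,0,0,0],[0,0.7,4,0,0,0,0],[0,0.7,6,0,0,0,0],[0,0.7,8,0,0,0,0]]'|g; python3 -c "
from h import *
r,b=pane(grab_frame('scene'));print(r)"
```

```text
clock: 46.12 eef_pos: [0.6488, 0.0242, 0.1212] wrist_force: [-4.4, 0.2, 8.8] 
clock: 46.62 eef_pos: [0.6544, 0.025, 0.1209] wrist_force: [-10.3, -1.8, 13.9] 
((651.5126342773438, 24.820343017578125), (187.864013671875, 347.8881530761719), 9.124174118041992)
```

```bash
. ./g.sh; python3 -m pendant '[[0,0.3,2,0,0,0,0],[0,0.3,4,0,0,0,0],[0,0.3,6,0,0,0,0],[0,0.3,7,0,0,0,0]]'|g; python3 -c "
from h import *
r,b=pane(grab_frame('scene'));print(r)"
```

```text
clock: 47.18 eef_pos: [0.6596, 0.0258, 0.1211] wrist_force: [-11.9, -2.7, 11.8] 
((651.5126342773438, 24.820343017578125), (187.864013671875, 347.8881530761719), 9.124174118041992)
```

```bash
. ./g.sh; python3 -m pendant '[[0,-1,0,0,0,0,0],[0,-3,0,0,0,0,0],[0,-15,0,0,0,0,0],[0,-50,0,0,0,0,0],[0,-90,0,0,0,0,0],[0,-110,-30,0,0,0,0],[0,-110,-80,0,0,0,0],[0,-110,-120,0,0,0,0],[0,-110,-120,0,0,0,0],[0,-110,-120,0,0,0,0]]'|g; python3 -c "
from h import *
f=grab_frame('scene');r,b=pane(f);print(r);cv2.imwrite('pics/s9.png',f['frame'][:,:,::-1])
g=grab_frame('top');r,b=pane(g);print(r)
for n,f in(('s',f),('t',g)):
  q=f['frame'].astype(int);m=((q[:,:,0]>130)&(q[:,:,1]<60)&(q[:,:,2]<60)).astype(np.uint8)*255
  for k in cv2.findContours(m,0,1)[0]:
    if cv2.contourArea(k)>150: print('lid',cv2.minEnclosingCircle((cast(f,k[:,0],.090)[:,:2]*1000).astype(np.float32)))"
```

```text
clock: 48.48 eef_pos: [0.5433, 0.007, 0.2332] wrist_force: [-0.4, -0.1, 0.4] 
((652.127685546875, 25.045989990234375), (186.57778930664062, 347.6375732421875), 9.124170303344727)
((656.8218994140625, -144.9518280029297), (116.92340087890625, 12.26484489440918), 9.373665809631348)
lid ((473.7359313964844, 407.46124267578125), 26.195480346679688)
lid ((473.58209228515625, 404.67608642578125), 25.14399528503418)
```

View pics/s9.png

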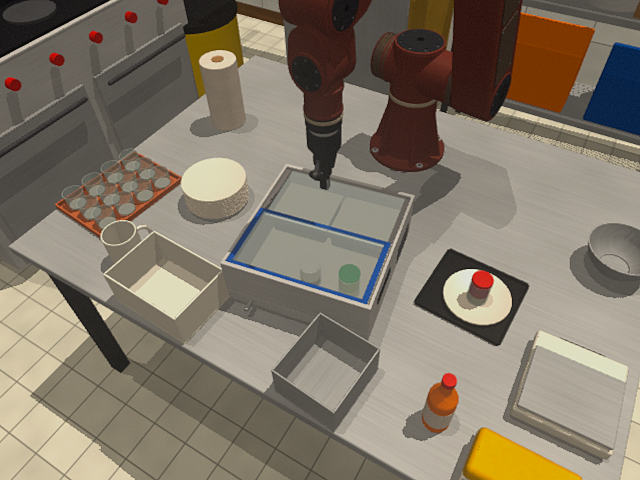

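```bash
python3 -c "
from h import *
o=get_obs();print(o['clock'],o['wrist_force']);print(finish_job())"
```

```text
48.575 [0.89248289 0.30585089 0.00340633]
the job is handed in; nothing more can be done
None
```

The job is done and handed in at 48.6 s. I drew the pane open, set the red-lidded jar on the dessert plate, and slid the pane shut again.

**Pane:** I pushed it in each direction until it stopped moving and the fingers slipped on it, so it reached both stops. The press read about 6 to 14 N at the end of each move, against the 20 N limit; I had no readings in between.

**Jar:** It stands upright. Its lid is at (474, 405 to 407) mm in the two camera views, against a measured plate centre of about (474, 406) mm.

**Other objects:** In the final scene picture the white and green jars and the plate stack look undisturbed. The arm is touching nothing and its wrist force is about zero.

**Checks that disagreed:**
- **Fingertip position:** The real fingertips were about 30 mm behind the reported TCP. I found this from the pictures and a guarded touchdown, and allowed for it in the rest of the job.
- **Shut position of the pane:** The last camera estimate was about 1.5 mm short of the expected 653.7 mm. The blue frame measured about 187 mm instead of 190 mm in that view, so I think its far edge was hidden; the pane no longer moved under a 12 N push. The last top-view estimate was unusable because the arm blocked the view.

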